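Slide the pressing plate out over the stool edge

TASK

The stainless pressing plate lies flat on the low pine stool, where nobody can get their fingers under it. Push it along the stool top, never lifting or tipping it, towards the long edge farthest from the robot until its leading long side sticks out 30 mm beyond that edge and is square to it, then leave it resting there. Do not disturb the tower of kimchi boxes, the tray, the spoon or the lid opener.

Things in the scene. Friction and masses are not known exactly. Their poses are not given: they have to be found in the camera images.
- plate: Flat rectangular stainless steel pressing plate with rows of small dark drain holes, 100 mm (its x) by 140 mm (its y) by 6 mm thick, about 0.4 kg, lying loose on the stool top. Origin at the centre of its underside, z up. Its +x side is one long side, the one that faces the far edge of the stool; it starts turned by up to 20 degrees from square.
- plate_front (a point): Middle of the plate's leading long side (+x side), 50 mm from the plate's centre, half-way up its 6 mm thickness. Axes as the plate's.
- stool: Fixed low pine stool on the counter, 320 mm (its x) by 540 mm (its y), flat rigid top 160 mm above the counter, sharp straight edges, no rim. Origin on the counter below the centre of the top, z up, x towards the long edge farthest from the robot.
- stool_edge (a point): Middle of the stool's far long edge, at the upper face (160 mm above the counter). Its x axis points straight out over the edge, y runs along the edge. A point of the plate overhangs by its x in this frame.
- boxes: Tower of three clear plastic kimchi boxes with white lids clipped together, 140 by 105 mm, 150 mm tall, about 0.9 kg, loose, standing on the stool to one side of the plate. Origin at the centre of its underside. To be left alone.
- tray: Small dark wooden tray, 170 by 105 mm, 20 mm tall, loose on the stool on the other side of the plate. Origin at the centre of its underside. To be left alone.
- spoon: White ceramic soup spoon, 135 mm long, lying in the tray along the tray's length. To be left alone.
- opener: Yellow plastic lid opener, 90 mm long, up to 36 mm wide and 16 mm high, lying loose on the stool near the far edge, beside the plate's way. Origin at about its middle, on its underside; it lies along its y. To be left alone.
Not all that is in view belongs to the job. Several things have the shape of the plate; the one meant has the colours described above.

How it is judged:
At the end, for the whole second after the job is handed in: The middle of the plate's leading long side overhangs the stool's far edge by 30 mm (22 to 38 mm), the plate is square to the edge within 7 degrees, lies flat on the stool top and is at rest; tower, tray, spoon and opener are within 15 mm of where they began (x of plate_front in the frame of stool_edge between 0.022 and 0.038 m and angle between the x axis of plate and the x axis of stool_edge, either way round below 0.12 rad and angle between plate's own z axis and vertical below 0.04 rad and z of plate in the frame of stool_edge between -0.004 and 0.004 m and linear speed of plate below 0.01 m/s and distance of each of boxes, tray, spoon, opener from where it was at the start of the episode below 0.015 m); the robot touches nothing.
It fails at once if the plate is lifted off the stool (more than 10 mm) or tipped up (more than about 9 degrees) (z of plate in the frame of stool_edge above 0.01 m or angle between plate's own z axis and vertical above 0.15 rad).
It fails at once if the plate falls off the stool (z of plate in the frame of stool_edge below -0.02 m).
It fails at once if the box tower, tray, spoon or lid opener is moved more than 15 mm, or the tower is tipped (distance of any of boxes, tray, spoon, opener from where it was at the start of the episode above 0.015 m or angle between boxes's own z axis and vertical above 0.2 rad).
It also fails if it takes over 45 s, if anything falls off the work surface, if the arm or the gripper's body presses on something with over 40 N, if the wrist force passes 120 N, or if a joint passes its speed limit or range.

ROBOT

A 6-joint arm with a two-finger parallel gripper is mounted at the origin on the work surface. World frame = base frame: x ahead of the robot, y to its left, z up, the work surface at z = 0. Lengths are in m, angles in rad, forces in N, time in s.
With the tool pointing down it reaches from about 0.3 to 0.75 m from the base axis. Payload 8.5 kg.
Tool frame: the origin (TCP) lies midway between the tips of the shut fingers; the grasp point (between the pads) lies 19 mm behind it; z points along the fingers, y is the direction in which the jaws open and shut (so a half turn about z gives the same grasp; the last joint's range is limited). The gripper opens to 85 mm and grips with 20 to 120 N. Pads are 22 mm wide; open, the fingers measure 114 mm over their backs; the gripper's body (76 mm by 85 mm) begins 54 mm behind the grasp point. The pads swing forward as they close: fully open they stand 13 mm farther back than shut.
Start: joints at [-1.342, 0.381, 1.297, -0, 1.464, -0.215], TCP at [0.236, -0.497, 0.231] pointing down, gripper open.
Joint ranges: [-3.11, 3.11], [-0.89, 2.33], [0.22, 2.48], [-1.42, 4.56], [0.17, 2.85], [-2.88, 2.88]. Speed limits (rad/s): [2.39, 2.39, 3.14, 3.14, 3.14, 3.14].

INTERFACE

Orientations are given as a 3x3 rotation matrix whose columns are the frame's x, y, z axes.
In Python, from rig import arm gives the robot as it stands.
- The arm moves only by the shell command python3 -m handwheel 'ROWS' [FORCE]. ROWS is JSON, a list of rows, each a list of 7 numbers: the closure in counts, from 0 (fully open) to 255 (shut), then the shift along the tool's x, y, z in m, then the turn, a rotation vector about the tool's x, y, z in degrees. A call has 1 to 20 rows; each row shifts and turns the commanded pose from where the row before left it, along the tool's axes as they then stand; what a row does not reach is not made up. A row lasts 1/10 s, in which the tool goes at most 50 mm and 8.59 degrees, less where a joint would pass 70% of its speed; a pose out of reach is approached as far as the arm can. A call is refused whole if a number of a shift passes 0.05 or a number of a turn 8.59, either way. A call with a gripper value outside its range is refused whole. The fingers move at their own pace and stop on an object; FORCE is the grip in N (left out, the last holds). Time passes only in rows, so rows that do not move let the fingers close. It gives the time, the measured TCP pose, the force and the opening at its end, in the units of the state.
- arm.read_state(): the state, without advancing time (a new reading comes with each control period).
- arm.read_camera(name): name is "side" or "top"; returns a dict with "frame" (480x640x3 uint8, red, green, blue), "depth" (480x640 float32, m along the optical axis (not along the pixel's ray), 0 where there is no reading), "camera_matrix" (3x3 intrinsics, pixels), "cam_to_world" (4x4, takes a point from camera to world coordinates). Camera axes: x right, y up, looking along -z (the intrinsics and any distortion apply to the point x, -y, -z); pixel columns grow to the right and rows downward; lengths in m; the calibration is good to about 2 mm. A picture is of the moment at which its call begins.
- arm.job_done(): hands the job in, once; it reports no verdict.
Trained networks look in a picture, given as the dict that the camera call returned (one of the last four; its "shot" number tells which), for a name from the list of things; names that differ only in an ending like _2 or _b are one class to them, and where a whole thing is asked for, a point or a joint stands for the part that bears it (a point fixed in the world has none). Each returns a list of dicts, best first, with "confidence" (0 to 1); they miss things now and then, are a little off and sometimes report something else, mostly with a low value. They report only what shows in the picture. A call takes as long as a camera call. They do not tell look-alikes from the thing itself.
- arm.find_in(thing, picture): "box" ([left, top, right, bottom] in pixels, round what is visible of it).
- arm.masks_of(thing, picture): "pixels" (480x640 bool, what is visible of it) and "box" ([left, top, right, bottom] in pixels, round what is visible of it).
The state is a dict: "clock": time; "joints": joint angles; "joint_velocities": joint speeds; "effort": joint torques, N m; "tool_pos": TCP position; "ee_rot": TCP orientation; "wrist_force": force on the tool from outside, world axes, zero at the start; "moment": the same for the moment, N m; "width": finger opening in m.
Only numpy, scipy, OpenCV 4.12 (cv2) and the standard library are available. Lean on these libraries where they do the work, as an engineer would, in place of code of your own. Each camera call takes 0.05 s, during which the arm holds its last target.

## Working session

There is one attempt and no reset: what is moved stays moved. The work goes in short steps, Python scripts to look and compute and a shell command to move; the robot and the scene stay as the last step left them, time stands still between calls to the robot, and variables do not carry over. Pictures are saved under pics/ and viewed, and the job is handed in when it is done.

```bash
mkdir -p pics; ls
cat > h.py <<'E'
import numpy as np, cv2
from rig import arm
def shot(n,f):
    p=arm.read_camera(n); cv2.imwrite(f'pics/{f}.png',p['frame'][:,:,::-1]); return p
def cloud(p):
    K=np.array(p['camera_matrix']);T=np.array(p['cam_to_world']);d=p['depth']
    v,u=np.mgrid[0:480,0:640]
    pts=np.stack([(u-K[0,2])/K[0,0]*d,-(v-K[1,2])/K[1,1]*d,-d],-1)
    return pts@T[:3,:3].T+T[:3,3]
def proj(p,X):
    K=np.array(p['camera_matrix']);T=np.array(p['cam_to_world'])
    c=(np.atleast_2d(X)-T[:3,3])@T[:3,:3]
    return np.stack([K[0,0]*c[:,0]/-c[:,2]+K[0,2],K[1,1]*-c[:,1]/-c[:,2]+K[1,2]],-1)
E
python3 - <<'E'
from h import *
print(arm.read_state())
for n in ['top','side']:
    p=shot(n,n+'0'); C=cloud(p)
    print(n,p.keys(),p['camera_matrix'],p['cam_to_world'])
    for t in ['plate','stool','boxes','tray','spoon','opener']:
        for m in arm.masks_of(t,p)[:4]:
            M=m['pixels']&(p['depth']>0); q=C[M]
            print(n,t,round(m['confidence'],2),np.round(m['box']),M.sum(), np.round(np.median(q,0),3) if M.sum() else '', p['frame'][M].mean(0).round() if M.sum() else '')
E
```

```text
pics
{'clock': 0.0, 'joints': array([-1.34231560e+00,  3.81222314e-01,  1.29825143e+00, -7.91007802e-07,
        1.46357633e+00, -2.15299681e-01]), 'joint_velocities': array([-8.96360643e-05,  3.64431914e-04,  3.73504472e-04, -2.89989858e-04,
       -1.52989437e-03,  5.26788370e-04]), 'effort': array([ 9.25262029e-04, -4.48461592e+01, -2.31277817e+01, -1.39589561e-04,
        4.71501611e-03, -1.03221581e-05]), 'tool_pos': array([ 0.23607883, -0.4964447 ,  0.23070078]), 'ee_rot': array([[ 9.03134991e-01,  4.29356586e-01, -3.30870647e-04],
       [ 4.29356601e-01, -9.03133929e-01,  1.41937411e-03],
       [ 3.10597114e-04, -1.42394792e-03, -9.99998938e-01]]), 'wrist_force': array([-0.10007088,  0.02610871,  0.31940342]), 'moment': array([-0.01636987,  0.0193551 , -0.03794619]), 'width': 0.08529953474268148}
top dict_keys(['frame', 'depth', 'camera_matrix', 'cam_to_world', 'shot']) [[619.2981332    0.         320.10129553]
 [  0.         619.2981332  239.50906257]
 [  0.           0.           1.        ]] [[ 0.01456672  0.9965736  -0.08141787  0.42673359]
 [-0.99987514  0.01401934 -0.0
[... 1594 characters left out ...]
7. 357. 285. 420.] 2492 [0.724 0.408 0.005] [111.  61. 133.]
side plate 0.75 [268. 199. 312. 236.] 1245 [0.581 0.009 0.165] [160. 156. 149.]
side stool 0.57 [236. 152. 388. 340.] 11267 [0.594 0.111 0.158] [179. 136.  91.]
side boxes 0.75 [302. 215. 368. 294.] 4696 [0.506 0.268 0.283] [167. 166. 153.]
side boxes 0.27 [281. 151. 346. 182.] 1262 [ 0.482 -0.196  0.168] [75. 52. 37.]
side tray 0.88 [283. 156. 347. 183.] 1428 [ 0.482 -0.188  0.168] [84. 61. 45.]
side tray 0.29 [264. 262. 290. 294.] 373 [0.64  0.217 0.17 ] [193. 165.  50.]
side spoon 0.57 [294. 161. 335. 175.] 270 [ 0.509 -0.177  0.176] [169. 157. 148.]
side opener 0.68 [263. 263. 290. 293.] 392 [0.641 0.216 0.17 ] [193. 164.  52.]
```

View pics/top0.png

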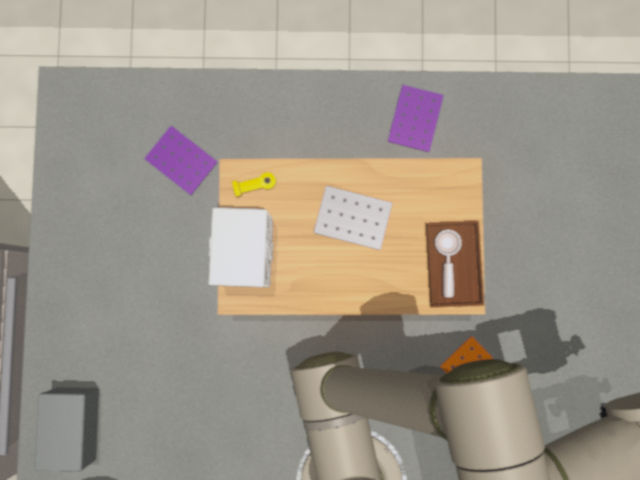

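View pics/side0.png

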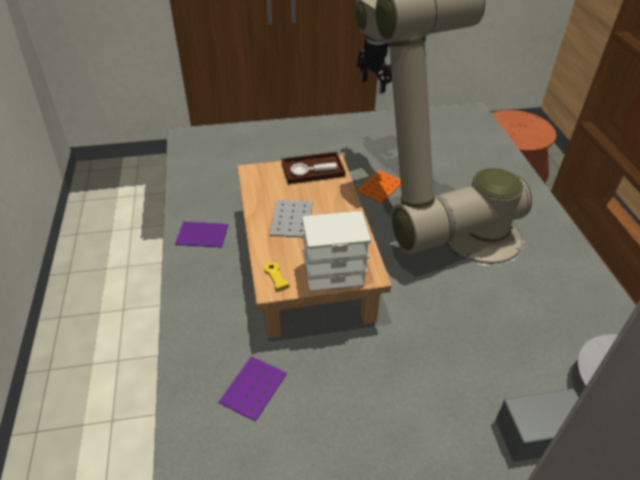

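The top view shows the steel plate at about (353,217). The boxes are at (240,247), the tray at (455,263), the opener at (255,184), and the stool's far edge at row ~158. The purple and orange plates are look-alikes. Next I'll measure the plate's rectangle and the stool edge.

```bash
cat >> h.py <<'E'
def planepts(p,uv,z):
    K=np.array(p['camera_matrix']);T=np.array(p['cam_to_world']);uv=np.atleast_2d(uv).astype(float)
    d=np.stack([(uv[:,0]-K[0,2])/K[0,0],-(uv[:,1]-K[1,2])/K[1,1],-np.ones(len(uv))],-1)@T[:3,:3].T
    return T[:3,3]+d*((z-T[2,3])/d[:,2])[:,None]
def rect(p,M,z):
    c,_=cv2.findContours(M.astype(np.uint8),cv2.RETR_EXTERNAL,cv2.CHAIN_APPROX_NONE)
    c=max(c,key=cv2.contourArea)[:,0,:]
    q=planepts(p,c,z)[:,:2]
    (cx,cy),(w,h),a=cv2.minAreaRect((q*1000).astype(np.float32))
    if w>h: w,h,a=h,w,a-90
    a=(a+90)%180-90
    return cx,cy,w,h,a   # a: angle of x (short) axis from world x
def plate(p):
    best=None
    for m in arm.masks_of('plate',p):
        M=m['pixels']; col=p['frame'][M].mean(0)
        if col.max()-col.min()<25: return M
E
python3 - <<'E'
from h import *
for n in ['top','side']:
    p=arm.read_camera(n); C=cloud(p); M=plate(p)
    print(n,'plate',np.round(rect(p,M,.166),1), 'z',np.median(C[M][:,2]))
    f=p['frame'].astype(int); 
    W=(abs(C[...,2]-.16)<.012)&(C[...,0]>.35)&(C[...,0]<.75)&(abs(C[...,1])<.32)&(p['depth']>0)
    print(n,'stooltop',W.sum(), 'z',np.median(C[W&(f[...,0]-f[...,2]>50)][:,2]))
    print(np.round(rect(p,W,.16),1))
    # far edge: per y bin
    w=C[W]; e=[];
    for y in np.arange(-.25,.26,.05):
        s=w[abs(w[:,1]-y)<.008]
        if len(s): e.append((y,s[:,0].max()))
    print(np.round(e,3).tolist())
    for t in ['boxes','tray','opener']:
        m=arm.masks_of(t,p)[0]['pixels']; q=C[m&(p['depth']>0)]; q=q[q[:,2]>.165]
        print(t,np.percentile(q,[2,98],axis=0).round(3).tolist())
E
```

```text
top plate [574.9   5.9 101.7 141.4 -14.3] z 0.16517473392444437
top stooltop 35374 z 0.1590187935991323
[539.1   9.7 318.9 538.3   0.8]
[[-0.25, 0.703], [-0.2, 0.702], [-0.15, 0.702], [-0.1, 0.701], [-0.05, 0.698], [-0.0, 0.698], [0.05, 0.697], [0.1, 0.696], [0.15, 0.695], [0.2, 0.695], [0.25, 0.695]]
boxes [[0.435, 0.167, 0.207], [0.569, 0.265, 0.313]]
tray [[0.401, -0.251, 0.165], [0.567, -0.145, 0.183]]
opener [[0.619, 0.168, 0.166], [0.661, 0.249, 0.178]]
side plate [574.6  13.9 100.3 144.2 -13.4] z 0.16523314192604965
side stooltop 11983 z 0.15899878245130394
[538.1  21.8 319.3 550.5   0.9]
[[-0.25, 0.701], [-0.2, 0.699], [-0.15, 0.7], [-0.1, 0.699], [-0.05, 0.699], [-0.0, 0.697], [0.05, 0.695], [0.1, 0.696], [0.15, 0.695], [0.2, 0.695], [0.25, 0.693]]
boxes [[0.438, 0.18, 0.171], [0.57, 0.276, 0.312]]
tray [[0.4, -0.248, 0.165], [0.567, -0.137, 0.182]]
opener [[0.619, 0.173, 0.166], [0.662, 0.258, 0.177]]
```

Measured values:
- **Plate:** centre (0.575, 0.006), yaw about −14°, top at 0.165. The size matches.
- **Stool:** far edge at x≈0.698 where y=0, yaw about +0.9°.

Plan: push with the open fingers, the jaw axis parallel to the edge. The −y finger touches first and squares the plate.

First I rise and travel to a point behind it.

```bash
python3 -m handwheel '[[0,0,0,-0.022,0,0,0],[0,0,0,-0.022,0,0,0],[0,0,0,-0.022,0,0,0],[0,0.0264,-0.0222,0,0,0,0],[0,0.0264,-0.0222,0,0,0,0],[0,0.0264,-0.0222,0,0,0,0],[0,0.0264,-0.0222,0,0,0,0],[0,0.0264,-0.0222,0,0,0,0],[0,0.0264,-0.0222,0,0,0,0],[0,0.0264,-0.0222,0,0,0,0],[0,0.0264,-0.0222,0,0,0,0],[0,0.0264,-0.0222,0,0,0,0],[0,0.0264,-0.0222,0,0,0,0],[0,0.0264,-0.0222,0,0,0,0],[0,0.0264,-0.0222,0,0,0,0],[0,0.0264,-0.0222,0,0,0,0],[0,0.0264,-0.0222,0,0,0,0],[0,0.0264,-0.0222,0,0,0,0],[0,0.0264,-0.0222,0,0,0,0]]'
python3 -m handwheel '[[0,0,0,0,0,0,6],[0,0,0,0,0,0,6],[0,0,0,0,0,0,6],[0,0,0,0,0,0,6.5],[0,0,0,0,0,0,0],[0,0,0,0,0,0,0]]'
```

```text
clock: 3.1
tool_pos: [0.4655, 0.0069, 0.2974]
ee_rot: [[0.903, 0.429, 0.0], [0.429, -0.903, -0.0], [0.0, 0.0, -1.0]]
wrist_force: [0.9, -0.1, 0.6]
width: 0.0855
clock: 3.7
tool_pos: [0.4651, 0.0054, 0.2974]
ee_rot: [[1.0, 0.019, 0.0], [0.019, -1.0, -0.0], [0.0, 0.0, -1.0]]
wrist_force: [0.2, 1.0, -0.2]
width: 0.0858
```

```bash
python3 -m handwheel '[[0,0,0,0.03,0,0,0],[0,0,0,0.03,0,0,0],[0,0,0,0.03,0,0,0],[0,0,0,0.02,0,0,0],[0,0,0,0.015,0,0,0],[0,0,0,0,0,0,0],[0,0,0,0,0,0,0]]'
python3 - <<'E'
from h import *
p=shot('top','t1');q=shot('side','s1')
M=plate(p)
if M is not None: print(rect(p,M,.166))
s=q['frame'][110:310,200:440][:,:,::-1]; cv2.imwrite('pics/s1c.png',cv2.resize(s,None,fx=3,fy=3,interpolation=3)[:600,:800])
C=cloud(q)
st=arm.read_state(); x,y,_=st['tool_pos']
w=C[(q['depth']>0)&(abs(C[...,0]-x)<.02)&(abs(C[...,1]-y)<.075)&(C[...,2]>.15)&(C[...,2]<.3)]
print(len(w),np.histogram(w[:,2],bins=np.arange(.15,.25,.005)))
E
```

```text
clock: 4.4
tool_pos: [0.4654, 0.0054, 0.1728]
ee_rot: [[1.0, 0.017, 0.0], [0.017, -1.0, -0.0], [0.0, 0.0, -1.0]]
wrist_force: [-0.1, 0.4, 0.5]
width: 0.0853
(575.5941162109375, 5.9074249267578125, 100.30923461914062, 141.22596740722656, -13.099517822265625)
660 (array([  3, 109,  49,   0,   0,   0,   0,   3,  11,   7,  11,  12,  14,
        10,   4,   2,  18,  24,  30]), array([0.15 , 0.155, 0.16 , 0.165, 0.17 , 0.175, 0.18 , 0.185, 0.19 ,
       0.195, 0.2  , 0.205, 0.21 , 0.215, 0.22 , 0.225, 0.23 , 0.235,
       0.24 , 0.245]))
```

View pics/s1c.png

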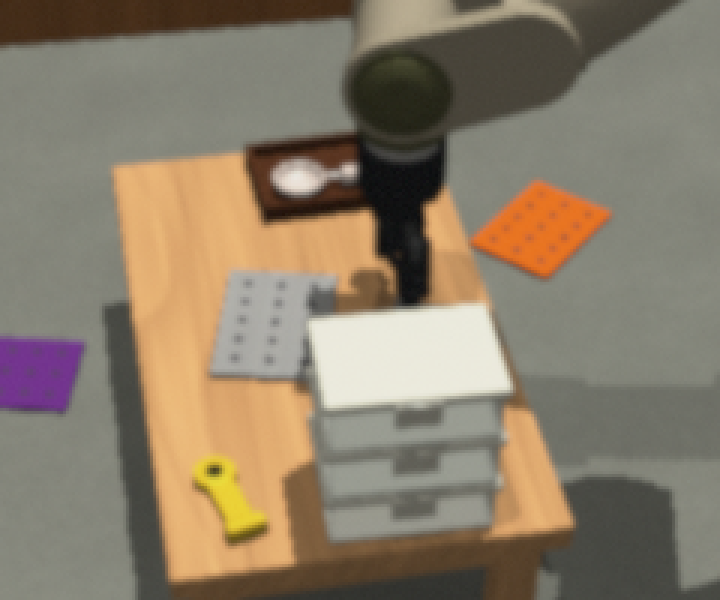

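View pics/t1.png

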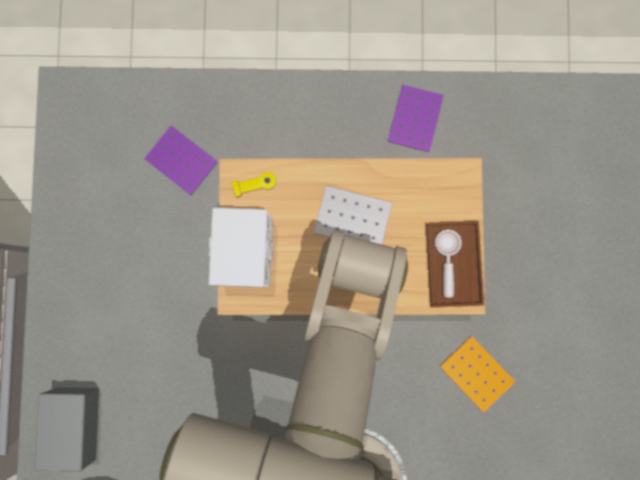

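The tips sit at about 0.185 with the TCP at 0.173, which fits the 13 mm offset. I'll feel for the stool surface.

```bash
python3 -m handwheel '[[0,0,0,0.01,0,0,0],[0,0,0,0.01,0,0,0],[0,0,0,0.003,0,0,0],[0,0,0,0,0,0,0],[0,0,0,0,0,0,0]]'
for i in 1; do python3 -m handwheel '[[0,0,0,0.001,0,0,0],[0,0,0,0,0,0,0]]'; done
python3 -m handwheel '[[0,0,0,0.001,0,0,0],[0,0,0,0,0,0,0]]'
```

```text
clock: 5.05
tool_pos: [0.4652, 0.0054, 0.1493]
ee_rot: [[1.0, 0.016, -0.0], [0.016, -1.0, -0.0], [-0.0, 0.0, -1.0]]
wrist_force: [-0.3, -0.5, 0.5]
width: 0.0853
clock: 5.25
tool_pos: [0.4652, 0.0054, 0.1484]
ee_rot: [[1.0, 0.016, 0.0], [0.016, -1.0, -0.0], [0.0, 0.0, -1.0]]
wrist_force: [0.9, -0.9, 0.3]
width: 0.0857
clock: 5.45
tool_pos: [0.4651, 0.0055, 0.1473]
ee_rot: [[1.0, 0.016, -0.0], [0.016, -1.0, -0.0], [-0.0, 0.0, -1.0]]
wrist_force: [0.1, 0.4, 0.5]
width: 0.0853
```

```bash
python3 -m handwheel '[[0,0,0,0.0005,0,0,0],[0,0,0,0,0,0,0]]'|grep -E "tool_pos|force"
python3 -m handwheel '[[0,0,0,0.0005,0,0,0],[0,0,0,0,0,0,0]]'|grep -E "tool_pos|force"
```

```text
tool_pos: [0.4651, 0.0054, 0.1469]
wrist_force: [-0.4, -0.4, 1.2]
tool_pos: [0.4651, 0.0055, 0.1468]
wrist_force: [-2.0, 0.6, 5.5]
```

Contact is at TCP z≈0.1469. I'll back off 2 mm and push, stopping short to check.

```bash
python3 -m handwheel '[[0,0,0,-0.002,0,0,0],[0,0.01,0,0,0,0,0],[0,0.01,0,0,0,0,0],[0,0.005,0,0,0,0,0],[0,0.005,0,0,0,0,0],[0,0.005,0,0,0,0,0],[0,0.005,0,0,0,0,0],[0,0.005,0,0,0,0,0],[0,0.005,0,0,0,0,0],[0,0.005,0,0,0,0,0],[0,0.005,0,0,0,0,0],[0,0.005,0,0,0,0,0],[0,0.005,0,0,0,0,0],[0,0.005,0,0,0,0,0],[0,0,0,0,0,0,0]]'
python3 - <<'E'
from h import *
for n,f in (('top','t2'),('side','s2')):
    p=shot(n,f);M=plate(p)
    if M is not None: print(n,np.round(rect(p,M,.166),1),np.percentile(cloud(p)[M][:,2],[5,50,95]).round(4))
s=p['frame'][110:310,200:440][:,:,::-1]; cv2.imwrite('pics/s2c.png',cv2.resize(s,None,fx=3,fy=3,interpolation=3))
E
```

```text
clock: 7.35
tool_pos: [0.5409, 0.0068, 0.1483]
ee_rot: [[1.0, 0.016, 0.001], [0.016, -1.0, 0.0], [0.001, -0.0, -1.0]]
wrist_force: [0.2, 0.1, 0.2]
width: 0.0853
top [602.4  20.4  98.6 138.7   0.8] [0.1614 0.1652 0.1698]
side [6.004e+02 2.780e+01 1.003e+02 1.452e+02 6.000e-01] [0.1617 0.1652 0.169 ]
```

View pics/s2c.png

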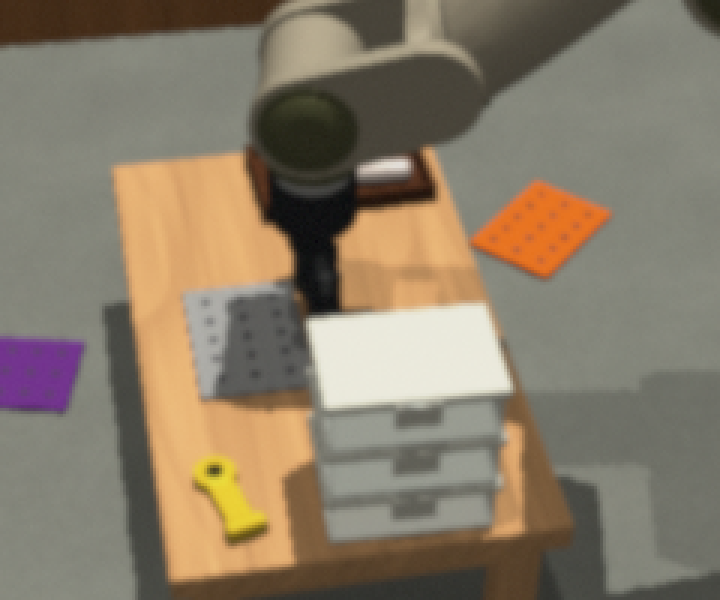

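View pics/t2.png

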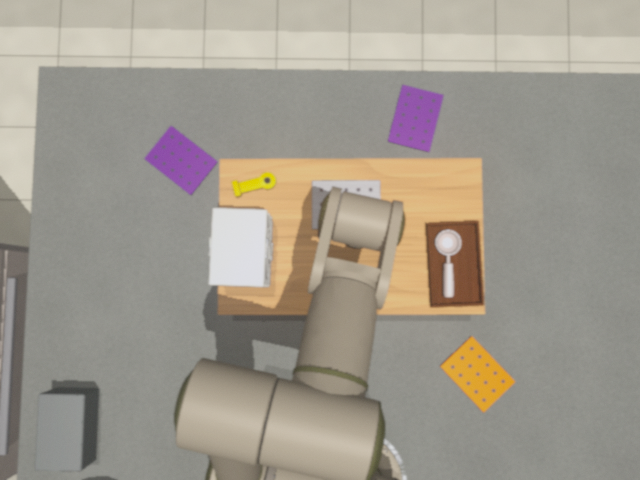

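The plate is now square (yaw 0.7°) with its centre at y≈0.02. I'll back off, shift the gripper 13 mm in +y to centre it on the plate, and push most of the remaining distance.

```bash
python3 -m handwheel '[[0,-0.006,0,0,0,0,0],[0,0,-0.007,0,0,0,0],[0,0,-0.006,0,0,0,0],[0,0.006,0,0,0,0,0],[0,0.005,0,0,0,0,0],[0,0.005,0,0,0,0,0],[0,0.005,0,0,0,0,0],[0,0.005,0,0,0,0,0],[0,0.005,0,0,0,0,0],[0,0.005,0,0,0,0,0],[0,0.005,0,0,0,0,0],[0,0.005,0,0,0,0,0],[0,0.005,0,0,0,0,0],[0,0.005,0,0,0,0,0],[0,0.005,0,0,0,0,0],[0,0.005,0,0,0,0,0],[0,0.003,0,0,0,0,0],[0,0.002,0,0,0,0,0],[0,0,0,0,0,0,0],[0,0,0,0,0,0,0]]'
python3 - <<'E'
from h import *
for n,f in (('top','t3'),('side','s3')):
    p=shot(n,f);M=plate(p)
    if M is not None: print(n,np.round(rect(p,M,.166),1))
    cv2.imwrite(f'pics/{f}c.png',cv2.resize((p['frame'][130:270,200:400] if n=='top' else p['frame'][170:320,220:420])[:,:,::-1],None,fx=4,fy=4,interpolation=3))
E
```

```text
clock: 9.55
tool_pos: [0.6053, 0.0207, 0.1482]
ee_rot: [[1.0, 0.016, 0.001], [0.016, -1.0, 0.0], [0.001, -0.0, -1.0]]
wrist_force: [-0.2, -0.5, 0.4]
width: 0.0853
top [7.069e+02 1.000e-01 2.290e+01 9.640e+01 8.000e-01]
side [665.6  28.3  99.3 143.9   0.9]
```

View pics/t3c.png

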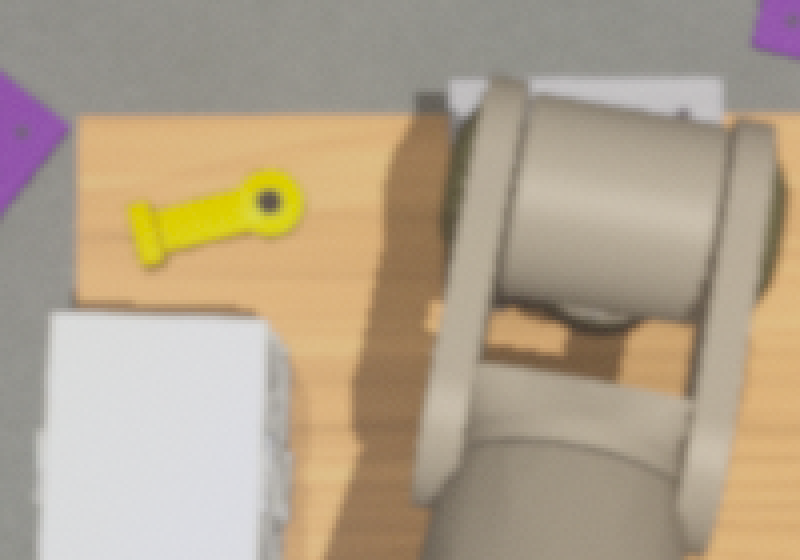

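View pics/s3c.png

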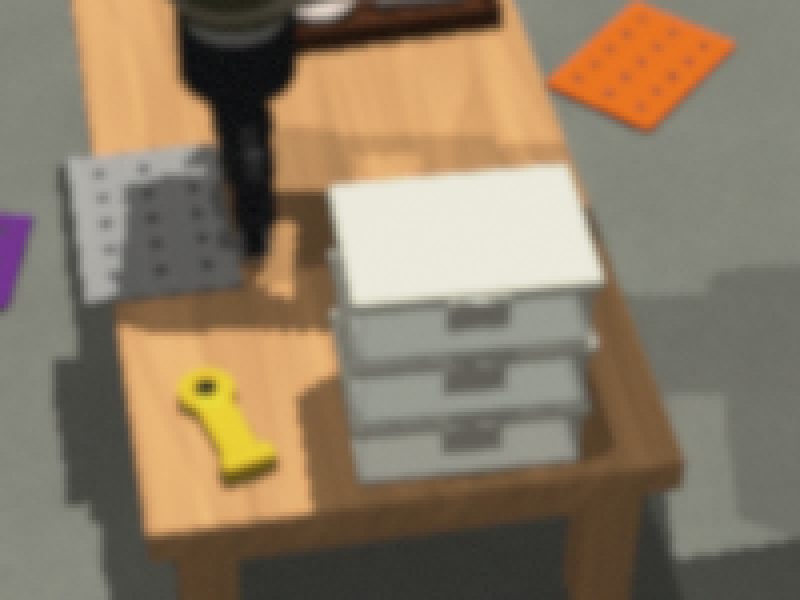

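The overhang is now about 18–21 mm and the plate is square. I'll push 10 mm more, then back away and rise.

```bash
python3 -m handwheel '[[0,0.004,0,0,0,0,0],[0,0.004,0,0,0,0,0],[0,0.002,0,0,0,0,0],[0,0,0,0,0,0,0],[0,0,0,0,0,0,0],[0,-0.01,0,0,0,0,0],[0,-0.02,0,0,0,0,0],[0,0,0,-0.03,0,0,0],[0,0,0,-0.04,0,0,0],[0,-0.04,0,-0.04,0,0,0],[0,-0.05,0,-0.04,0,0,0],[0,-0.05,0,0,0,0,0],[0,-0.05,0,0,0,0,0],[0,-0.04,0,0,0,0,0],[0,0,0,0,0,0,0]]'
python3 - <<'E'
from h import *
for n,f in (('top','t4'),('side','s4')):
    p=shot(n,f);M=plate(p);C=cloud(p)
    r=rect(p,M,.166);print(n,np.round(r,1),np.percentile(C[M][:,2],[5,50,95]).round(4))
    W=(abs(C[...,2]-.16)<.012)&(C[...,0]>.35)&(C[...,0]<.74)&(abs(C[...,1])<.32)&(p['depth']>0)
    w=C[W];e=[]
    for y in (-.25,-.2,-.15,-.1,.12,.15,.2,.25):
        s=w[abs(w[:,1]-y)<.008]; e.append((y,s[:,0].max()))
    e=np.array(e);k=np.polyfit(e[:,0],e[:,1],1);a=-np.arctan(k[0])
    f_=np.array(r[:2])/1000+.05*np.array([np.cos(np.radians(r[4])),np.sin(np.radians(r[4]))])
    print('edge',k,'yaw',np.degrees(a),'overhang',(f_[0]-np.polyval(k,f_[1]))*np.cos(a))
    # colour-based edge rows at several columns (top)
    if n=='top':
        f=p['frame'].astype(int)
        for u in (290,300,340,360,400,420):
            d=f[:,u,0]-f[:,u,2]; v=np.where(d[140:200]>50)[0][0]+140
            print(u,planepts(p,[u,v-.5],.16).round(4))
    for t in ['boxes','tray','opener','spoon']:
        m=arm.masks_of(t,p)
        if m: q=C[m[0]['pixels']&(p['depth']>0)]; print(t,np.median(q,0).round(3))
E
```

```text
clock: 11.25
tool_pos: [0.3671, 0.0175, 0.2855]
ee_rot: [[1.0, 0.016, 0.002], [0.016, -1.0, -0.001], [0.002, 0.001, -1.0]]
wrist_force: [1.3, 0.0, 0.0]
width: 0.0852
top [676.6  19.2  99.5 139.3   0.8] [0.161  0.1653 0.1695]
edge [-0.01808261  0.69872266] yaw 1.035944446330054 overhang 0.02827219741342741
290 [[0.6959 0.1366 0.16  ]]
300 [[0.6962 0.116  0.16  ]]
340 [[0.6266 0.0328 0.16  ]]
360 [[ 0.6272 -0.0082  0.16  ]]
400 [[ 0.701  -0.0897  0.16  ]]
420 [[ 0.7016 -0.1308  0.16  ]]
boxes [0.502 0.213 0.309]
tray [ 0.479 -0.21   0.167]
opener [0.641 0.207 0.169]
spoon [ 0.513 -0.184  0.178]
side [675.6  27.5  98.9 147.    1.8] [0.1616 0.1653 0.1689]
edge [-0.01423161  0.69721129] yaw 0.8153558917639415 overhang 0.028736471717361614
tray [ 0.481 -0.198  0.168]
opener [0.639 0.217 0.17 ]
spoon [ 0.508 -0.179  0.177]
```

View pics/t4.png

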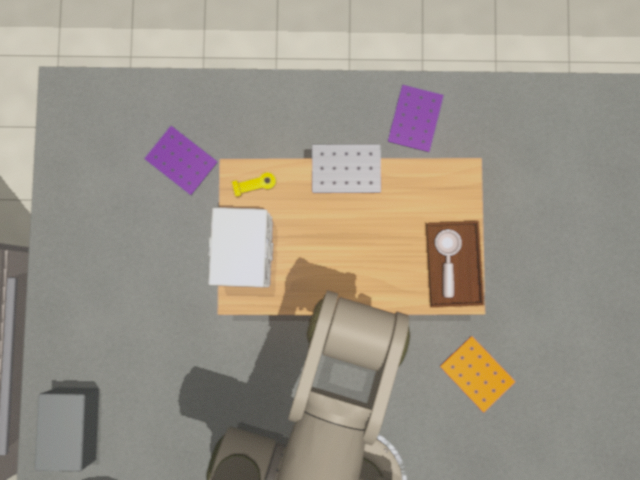

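The plate at (346,169) pokes out past the far edge (row 158) and is square to it. The overhang measures 28–29 mm from both views, and the other things haven't moved. I'm handing it in.

```bash
python3 -c "
from rig import arm
print(arm.job_done())"
```

```text
the job is handed in; nothing more can be done
None
```

The plate is in place and the job is handed in. I pushed the plate with the open fingers held 2 mm above the stool top. That squared it from about −14° and slid it over the far edge. I then backed the arm clear, about 11 s into the 45 s allowed.

Last checks before handing in:
- **Overhang:** 28.3 mm from the top view and 28.7 mm from the side view, against 22–38 mm allowed.
- **Squareness:** the plate is within about 1° of the edge, and it lies flat with its top at 0.165 m.
- **Other things:** the tray, spoon and opener are within about 4 mm of where they began in the top view, which is within measuring noise. The tower had not moved in the top view, but the side-view network did not report it in that last check.
- **Disagreement:** the two cameras differ by about 8 mm in the plate's position along the edge and by about 1° in its angle. Neither affects the overhang.

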